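Hold the magazine's sprung shutter half open

ROBOT

A 6-joint arm with a two-finger parallel gripper is mounted at the origin on a cart in front of the work surface, level with it; the furniture and walls round the work are solid. World frame = base frame: x ahead of the robot, y to its left, z up, the work surface at z = 0. Lengths are in m, angles in rad, forces in N, time in s.
With the tool pointing down it reaches from about 0.2 to 0.875 m from the base axis. Payload 3.4 kg.
Tool frame: the origin (TCP) lies at the very end of the fingers, on their centre line; the grasp point (between the pads) lies 19 mm behind it (env.hold_point_z is the distance from the TCP to the grasp point, in m); z points along the fingers, y is the line along which they close (so a half turn about z gives the same grasp; the last joint's range is limited). The gripper opens to 94 mm and grips with 3 to 60 N. Pads are 16 mm wide; open, the fingers measure 119 mm over their backs; the gripper's body (75 mm by 177 mm) begins 78 mm behind the grasp point.
Start: joints at [1.168, 0.276, 1.505, -0, 1.361, -0.121], TCP at [0.16, 0.552, 0.205] pointing down, gripper open.
Joint ranges: [-2.89, 2.89], [-0.75, 2.08], [0.22, 2.7], [-1.18, 4.32], [0.11, 2.71], [-2.7, 2.7]. Speed limits (rad/s): [2.57, 2.57, 3.14, 3.14, 3.14, 3.14].

INTERFACE

Orientations are given as a unit quaternion [w, x, y, z].
In Python, from workcell import status, viewer, job_done, env gives the robot as it stands.
- The arm moves only by the tool move_arm, never from a script. Its argument "targets" is a list of rows, each an object with "dp": the shift along the tool's x, y, z in cm, a list of three; "rotation": the turn, a rotation vector about the tool's x, y, z in degrees, a list of three; "gripper": the opening, from -1 (shut) to 1 (fully open). In form: [{"dp": [x, y, z], "rotation": [wx, wy, wz], "gripper": gripper}, ...]. A call has 1 to 12 rows; each row is the pose to reach, as a shift and turn from the pose commanded when the call began, along the tool's axes at that moment; what a row does not reach only later rows make up. A row lasts 1/8 s, in which the tool goes at most 62.5 mm and 10.7 degrees, less where a joint would pass 70% of its speed; a pose out of reach is approached as far as the arm can. A call with a gripper value outside its range is refused whole. The fingers move at their own pace and stop on an object; "squeeze" is the grip in N (left out, the last holds). Time passes only in rows, so rows that repeat a pose let the fingers close. It gives the time, the measured TCP pose, the force, the opening and the grip force at its end, in the units of the state.
- status.get_obs(): the state, without advancing time (a new reading comes with each control period).
- viewer.read_camera(name): name is "scene" or "top" or "wrist"; returns a dict with "image" (384x512x3 uint8, red, green, blue), "mtx" (3x3 intrinsics, pixels), "rvec" (rotation vector, rad) and "tvec" (3), from world to camera coordinates, as OpenCV has them. Camera axes: x right, y down, z forward; pixel columns grow to the right and rows downward; lengths in m; the calibration is good to about 2 mm. A picture is of the moment at which its call begins. There is no depth.
- job_done(): hands the job in; it is judged then, once.
The state is a dict: "time_s": time; "qpos": joint angles; "qvel": joint speeds; "joint_torque": joint torques, N m; "ee_pos": TCP position; "eef_rot": TCP orientation; "ft_force": force on the tool from outside, world axes, zero at the start; "ft_torque": the same for the moment, N m; "grip_width": finger opening in m; "gripper_force": force on a finger pad.
Only numpy, scipy, OpenCV 4.12 (cv2) and the standard library are available. Lean on these libraries where they do the work, as an engineer would, in place of code of your own. Each camera call takes 0.05 s, during which the arm holds its last target. There are 200 camera calls.

TASK

Free the shutter of the parts magazine by flipping its lock lever fully over, away from the shutter, then slide the shutter by its orange tab against the spring until it is half open, its front edge over the red bar between the two pockets, so that the front cap can be taken while the rear one stays covered. Never slide it well past the red bar, and leave the jar and the oil bottle alone. Hold it steady there for at least three seconds and finish while still holding it with the fingers: the spring shuts it if you let go.

Things in the scene. Friction and masses are not known exactly. Their poses are not given: they have to be found in the camera images.
- magazine: parts magazine, fixed: base 128 x 290 mm, grey rails 34 mm high on its long sides (inner faces at x -46 and +46 mm), two pockets with a drilled metal cap each under a sliding aluminium shutter. Origin: centre of the underside; y: long axis, the shutter opens to +y; +x: the side of the lock lever. Yaw within 0.5 rad of the world's. A red bar, y -70 to -58 mm, parts the pockets.
- shutter (a joint): travel of the shutter along the magazine's +y, m: 0 shut (rests there), 0.064 half open, front edge over the middle of the red bar, 0.128 full. A spring shuts it with about 4 N at 0, 10 N at half, 16 N at full. Locked, it stops after 4 mm. Plate with its upper face 28 mm above the bench; a lip 6 x 72 mm, up to 52 mm high, along its rear edge (y 0 to +6 mm when shut).
- tab (a point): top centre of the orange grip tab on the shutter, 65 mm above the bench: the tab is 12 mm thick along the magazine's y, 40 mm wide along its x, and stands 37 mm above the shutter plate. It moves with the shutter; when shut it is at (0, -75, 65) mm in the magazine's frame.
- front_edge (a point): middle of the shutter's front edge, on its upper face (28 mm high); at (0, -128, 28) mm in the magazine's frame when shut
- half_mark (a point): point over the middle of the red bar, level with the rail tops (34 mm high), at (0, -64, 34) mm in the magazine's frame: at half travel the front edge has the same y. Red marks 12 mm wide lie on both rail tops at this y.
- lever (a joint): angle of the lock lever, rad: 0 to 0.2 locked, 1.6 flipped fully over (stop). It turns about the magazine's +y: its black ball goes up and over to +x. Stiff (about 1.5 N at the ball), stays where left. The handle leans outward (to +x) from upright by the joint's value minus 0.7. The steel latch arm on it, 15 mm wide, lies over the track behind the shutter's lip when locked, points up when flipped.
- lever_ball (a point): centre of the black ball, 20 mm in diameter, at the end of the lever's handle (a bar 9 mm in diameter); 62 mm from the pivot
- lever_pivot (a point): the lever's pivot on the +x rail, 47 mm above the bench, at (56, 17, 47) mm in the magazine's frame
- screw_jar: bystander: jar of screws, 58 x 56 x 75 mm, loose; origin at the centre of its underside
- oil_bottle: bystander: cream oil bottle with a red spout, 45 mm in diameter, 158 mm high, loose; origin at the centre of its underside

How it is judged:
On the way, in this order (a step that is already met when the one before it is completed fails the run):
1. the lever is flipped over (past 1.35 rad) with the shutter still shut (value of joint lever above 1.35 rad and value of joint shutter below 0.012 m), for 0.1 s.
2. the fingers hold the shutter's front edge over the red bar, steady for 2 s (value of joint shutter between 0.058 and 0.07 m and contact force between the fingers and magazine above 4 N), for 2 s.
At the end, for the whole second after the job is handed in: the lever stays flipped (over 1.35 rad) and the fingers hold the shutter still against its spring (more than 4 N, slower than 10 mm/s) with its front edge over the red bar: 58 to 70 mm of travel (all of step 2 and value of joint lever above 1.35 rad and velocity of joint shutter between -0.01 and 0.01 m/s); the arm keeps its last pose, push and grip.
It fails at once if the shutter goes well past the red bar (more than 85 mm of travel) (value of joint shutter above 0.085 m).
It fails at once if the jar or the oil bottle is moved (30 mm) (distance of any of screw_jar, oil_bottle from where it was at the start of the episode above 0.03 m).
It also fails if it takes over 51 s, if anything falls off the work surface, if the arm or the gripper's body presses on something with over 40 N, if the wrist force passes 120 N, or if a joint passes its speed limit or range.

## Working session

There is one attempt and no reset: what is moved stays moved. The work goes in short steps, Python scripts to look and compute and a tool call to move; the robot and the scene stay as the last step left them, time stands still between calls to the robot, and variables do not carry over. Pictures are saved under pics/ and viewed, at most 10 in all, crops included, and the job is handed in when it is done.

Besides the shell and the picture viewer there is one more tool, called after "Call:" as name([rows], argument=value, ...), one row to a line, values as JSON. move_arm: Moves the arm, as the interface text tells. Its arguments: {"type":"object","properties":{"targets":{"type":"array"},"squeeze":{"type":"number"}},"required":["targets"]}

```bash
mkdir -p pics
cat > h.py <<'E'
import numpy as np, cv2, pickle
from scipy.spatial.transform import Rotation as R
from workcell import status, viewer, job_done, env
def shot(n,f):
    d=viewer.read_camera(n); cv2.imwrite(f'pics/{f}.png',d['image'][...,::-1]); pickle.dump(d,open(f'pics/{f}.pkl','wb')); return d
def P(d):
    return np.array(d['mtx'])@np.c_[cv2.Rodrigues(np.array(d['rvec'],float))[0],np.array(d['tvec'],float).reshape(3)]
def load(f): return pickle.load(open(f'pics/{f}.pkl','rb'))
def proj(f,X):
    p=P(load(f))@np.r_[X,1]; return p[:2]/p[2]
def tri(obs): # [(file,u,v)]
    A=[]
    for f,u,v in obs:
        p=P(load(f)); A+= [u*p[2]-p[0],v*p[2]-p[1]]
    A=np.array(A); X=np.linalg.lstsq(A[:,:3],-A[:,3],rcond=None)[0]
    return X,[(proj(f,X)-[u,v]).round(1) for f,u,v in obs]
E
python3 - <<'E'
from h import *
for n in ['scene','top','wrist']: shot(n,n+'0')
a=[cv2.imread(f'pics/{n}0.png') for n in ['top','scene']]
cv2.imwrite('pics/both.png',np.vstack([np.hstack(a)])[:, :] if 0 else cv2.resize(np.hstack(a),(800,300)))
o=status.get_obs(); print({k:np.round(v,3) for k,v in o.items()})
for n in ['scene','top','wrist']:
    p=P(load(n+'0')); print(n,-np.linalg.inv(p[:,:3])@p[:,3], p.shape)
E
```

```text
{'time_s': np.float64(0.15), 'qpos': array([ 1.168,  0.276,  1.506, -0.   ,  1.361, -0.121]), 'qvel': array([ 0.   , -0.001, -0.004,  0.002,  0.   , -0.001]), 'joint_torque': array([ 2.0000e-03, -4.0492e+01, -2.3743e+01,  7.0000e-02,  3.1000e-02,
       -0.0000e+00]), 'ee_pos': array([0.16 , 0.552, 0.205]), 'eef_rot': array([-0.   ,  0.14 ,  0.99 , -0.001]), 'ft_force': array([ 0.103,  0.109, -0.323]), 'ft_torque': array([-0.002, -0.005,  0.033]), 'gripper_force': np.float64(0.0), 'grip_width': np.float64(0.094)}
scene [-0.49392358  0.60229292  1.33794367] (3, 4)
top [0.34423946 0.0473634  1.41729818] (3, 4)
wrist [0.09550587 0.57056629 0.3843558 ] (3, 4)
```

View pics/top0.png

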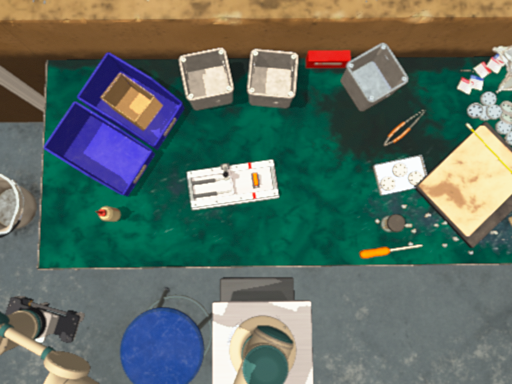

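View pics/scene0.png

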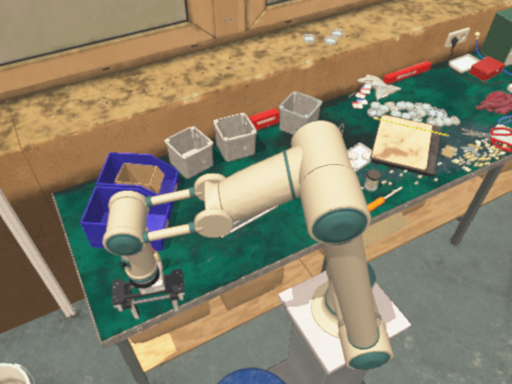

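The top view shows the magazine near (232,184), with the tab at (256,181), the lever ball near (226,170), the bottle at (108,213) and the jar near (393,223). In the scene view the arm hides the magazine.

Run:
```python
from h import *
im=cv2.imread('pics/top0.png'); cv2.imwrite('pics/c1.png',cv2.resize(im[150:220,175:290],None,fx=6.8,fy=6.8,interpolation=cv2.INTER_CUBIC))
p=P(load('top0'))
for u,v,z in [(232,184,.03),(256,181,.065),(226,170,.09),(108,213,.1),(393,223,.07)]:
    A=np.c_[p[:,:2],-np.array([u,v,1])]; print(u,v,np.linalg.solve(A,-(p[:,2]*z+p[:,3]))[:2].round(3))
p=P(load('wrist0')); o=status.get_obs(); print(load('wrist0')['mtx'],R.from_rotvec(np.ravel(load('wrist0')['rvec'])).as_matrix().round(3))
```

```text
232 184 [0.531 0.092]
256 181 [0.536 0.014]
226 170 [0.568 0.108]
108 213 [0.436 0.472]
393 223 [ 0.396 -0.417]
[[269.71420108   0.         252.27886709]
 [  0.         269.71420108 190.59175098]
 [  0.           0.           1.        ]] [[ 0.279  0.96  -0.002]
 [ 0.933 -0.271  0.236]
 [ 0.226 -0.067 -0.972]]
```

View pics/c1.png

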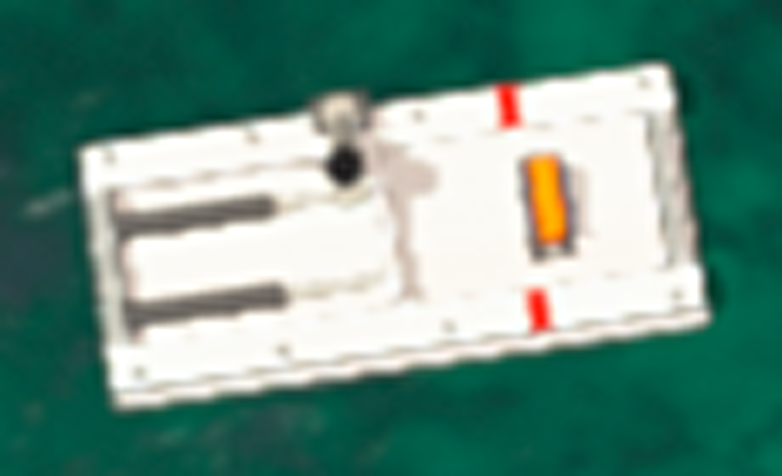

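The crop shows the red marks at (508,106) and (540,310), which gives a yaw of about +0.15. The tab is at (548,200), the ball at (345,165) and the pivot near (343,110). I'll align the tool with the magazine and look with the wrist camera.

Call:
move_arm([
  {"dp": [-5,-3.5,-0.5],"rotation": [0,0,-3],"gripper": 1},
  {"dp": [-10,-7,-1],"rotation": [0,0,-6],"gripper": 1},
  {"dp": [-15,-10.5,-1.5],"rotation": [0,0,-9],"gripper": 1},
  {"dp": [-20,-14,-2],"rotation": [0,0,-12],"gripper": 1},
  {"dp": [-25,-17.5,-2.5],"rotation": [0,0,-15],"gripper": 1},
  {"dp": [-30,-21,-3],"rotation": [0,0,-18],"gripper": 1},
  {"dp": [-35,-24.5,-3],"rotation": [0,0,-21],"gripper": 1},
  {"dp": [-40,-28,-3],"rotation": [0,0,-24.5],"gripper": 1},
  {"dp": [-45,-31.5,-3],"rotation": [0,0,-24.5],"gripper": 1},
  {"dp": [-51,-32,-3],"rotation": [0,0,-24.5],"gripper": 1},
  {"dp": [-51,-32,-3],"rotation": [0,0,-24.5],"gripper": 1},
  {"dp": [-51,-32,-3],"rotation": [0,0,-24.5],"gripper": 1},
])

```text
time_s: 1.65
ee_pos: [0.5599, 0.1032, 0.2348]
eef_rot: [-0.001, -0.073, 0.997, 0.0]
ft_force: [-0.0, 0.9, -0.4]
grip_width: 0.094
gripper_force: 0.0
```

Run:
```python
from h import *
shot('wrist','w1'); shot('scene','s1')
o=status.get_obs(); print(o['time_s'],o['ee_pos'],o['eef_rot'])
```

```text
1.75 [0.55944693 0.10392266 0.23545731] [-4.94249725e-04 -7.33921566e-02  9.97303016e-01  2.01821509e-04]
```

View pics/w1.png

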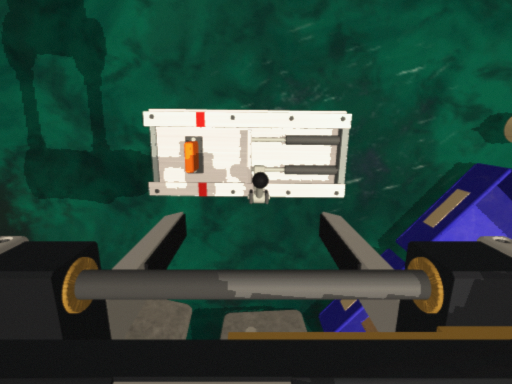

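The wrist view shows the magazine well aligned: tab near (190,156), ball (260,180), and red marks at (200,119) and (203,189). I'll take a second view from a shifted place.

Call:
move_arm([
  {"dp": [2,-5,2],"rotation": [0,0,0],"gripper": 1},
  {"dp": [3,-9,3],"rotation": [0,0,0],"gripper": 1},
  {"dp": [3,-9,3],"rotation": [0,0,0],"gripper": 1},
  {"dp": [3,-9,3],"rotation": [0,0,0],"gripper": 1},
])

```text
time_s: 2.25
ee_pos: [0.5439, 0.011, 0.2062]
eef_rot: [0.001, -0.073, 0.997, 0.0]
ft_force: [-0.2, 1.3, -0.0]
grip_width: 0.0937
gripper_force: 0.0
```

Run:
```python
from h import *
shot('wrist','w2')
a=cv2.imread('pics/w1.png')[95:215,140:360]; b=cv2.imread('pics/w2.png')
f=lambda i:cv2.resize(i,None,fx=3.6,fy=3.6,interpolation=cv2.INTER_CUBIC)
cv2.imwrite('pics/c2.png',f(a)); cv2.imwrite('pics/w2v.png',b)
o=status.get_obs(); print(o['time_s'],o['ee_pos'],o['eef_rot'])
```

```text
2.3 [0.54415234 0.01115645 0.20624251] [ 7.06697726e-04 -7.35418444e-02  9.97291838e-01  2.96763527e-04]
```

View pics/c2.png

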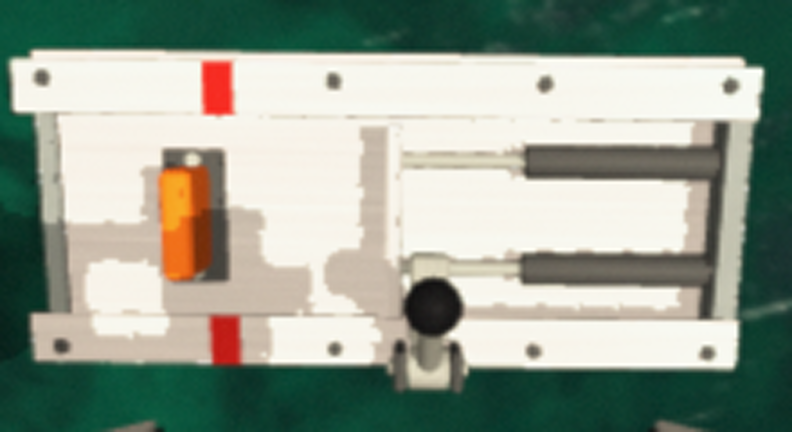

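View pics/w2v.png

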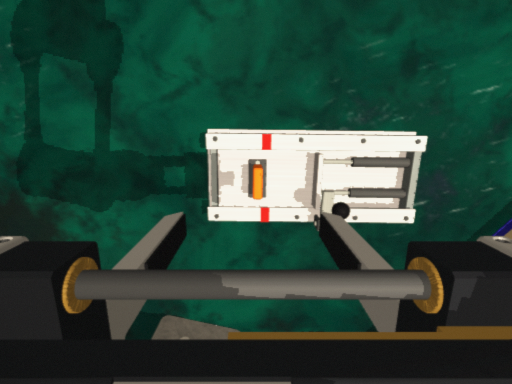

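Run:
```python
from h import *
def cen(f,m,box):
    x0,y0,x1,y1=box; mm=np.zeros_like(m,np.uint8); mm[y0:y1,x0:x1]=m[y0:y1,x0:x1]; 
    n,l,s,c=cv2.connectedComponentsWithStats(mm); i=1+np.argmax(s[1:,4]); return (*c[i].round(2),s[i].tolist())
out={}
boxes={'w1':dict(far=(190,108,212,132),near=(190,178,215,202),ball=(248,168,275,190),tab=(178,135,205,180)),
 'w2':dict(far=(255,130,280,153),near=(252,203,278,224),ball=(330,200,352,222),tab=(248,155,272,205)),
 'top0':dict(far=(240,185,262,205),near=(240,155,260,172),ball=(215,165,235,180),tab=(248,168,264,192))}
for f,b in boxes.items():
    im=load(f)['image'].astype(int); r,g,bl=im[...,0],im[...,1],im[...,2]
    red=(r>120)&(g<90)&(bl<90); ora=(r>150)&(g>60)&(bl<90); dark=im.max(2)<70
    for k,bx in b.items():
        m={'far':red,'near':red,'ball':dark,'tab':ora}[k]
        out[f,k]=cen(f,m,bx); print(f,k,out[f,k])
for k in ['far','near','ball','tab']:
    for fs in (['w1','w2'],['w1','w2','top0']):
        X,e=tri([(f,*out[f,k][:2]) for f in fs]); print(k,X.round(4),[list(map(float,q)) for q in e])
im=cv2.imread('pics/w2.png')[125:230,200:430]
cv2.imwrite('pics/c3.png',cv2.resize(im,None,fx=3.4,fy=3.4,interpolation=cv2.INTER_CUBIC))
```

```text
w1 far (np.float64(200.01), np.float64(119.15), [197, 113, 7, 14, 93])
w1 near (np.float64(202.29), np.float64(189.21), [199, 183, 8, 13, 98])
w1 ball (np.float64(259.69), np.float64(180.01), [252, 173, 16, 15, 189])
w1 tab (np.float64(189.87), np.float64(154.91), [184, 141, 14, 32, 337])
w2 far (np.float64(266.25), np.float64(140.82), [262, 134, 9, 15, 114])
w2 near (np.float64(264.19), np.float64(214.37), [261, 208, 8, 14, 103])
w2 ball (np.float64(340.46), np.float64(209.63), [332, 203, 17, 15, 197])
w2 tab (np.float64(257.43), np.float64(181.69), [252, 164, 11, 35, 333])
top0 far (np.float64(253.62), np.float64(194.62), [253, 193, 2, 5, 8])
top0 near (np.float64(249.27), np.float64(164.45), [248, 162, 3, 6, 11])
top0 ball (np.float64(225.36), np.float64(173.79), [224, 172, 4, 5, 14])
top0 tab (np.float64(255.14), np.float64(179.2), [253, 173, 6, 13, 56])
far [0.4951 0.0212 0.0331] [[0.1, -0.3], [-0.1, 0.4]]
far [0.4952 0.0213 0.0336] [[0.1, -0.3], [-0.1, 0.5], [0.0, 0.0]]
near [0.5932 0.0341 0.0335] [[-0.0, 0.1], [0.0, -0.1]]
near [0.5954 0.0342 0.0288] [[0.4, 0.8], [-0.3, 0.3], [0.0, 0.2]]
ball [0.5545 0.1109 0.0991] [[0.1, -0.4], [-0.2, 0.4]]
ball [0.5541 0.1101 0.1012] [[-0.5, -0.5], [-0.2, 0.5], [-0.1, 0.0]]
tab [0.5435 0.017  0.0586] [[-0.2, 0.5], [0.2, -0.6]]
tab [0.543  0.0166 0.058 ] [[-0.4, 0.0], [-0.1, -1.1], [-0.1, -0.2]]
```

View pics/c3.png

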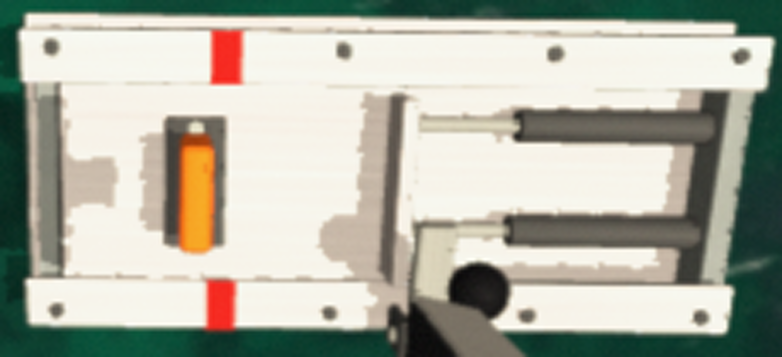

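Both wrist views agree. The half mark is at (0.544, 0.028), yaw 0.133. The ball is at (0.5545, 0.111, 0.099), which is 62.5 mm from the computed pivot, so the lever is at about 0.11. Next I approach the ball.

Call:
move_arm([
  {"dp": [-1.2,5,2],"rotation": [0,0,0.8],"gripper": 0},
  {"dp": [-2.5,9.7,5],"rotation": [0,0,0.8],"gripper": 0},
  {"dp": [-2.5,9.7,7],"rotation": [0,0,0.8],"gripper": 0},
  {"dp": [-2.5,9.7,7],"rotation": [0,0,0.8],"gripper": 0},
  {"dp": [-2.5,9.7,9],"rotation": [0,0,0.8],"gripper": 0},
  {"dp": [-2.5,9.7,11],"rotation": [0,0,0.8],"gripper": 0},
  {"dp": [-2.5,9.7,12.6],"rotation": [0,0,0.8],"gripper": 0},
  {"dp": [-2.5,9.7,12.6],"rotation": [0,0,0.8],"gripper": 0},
  {"dp": [-2.5,9.7,12.6],"rotation": [0,0,0.8],"gripper": 0},
])

```text
time_s: 3.42
ee_pos: [0.5556, 0.1094, 0.0803]
eef_rot: [0.001, -0.066, 0.998, 0.0]
ft_force: [0.5, 0.4, -0.4]
grip_width: 0.0471
gripper_force: 0.0
```

Run:
```python
from h import *
shot('wrist','w3')
o=status.get_obs(); print(o['time_s'],o['ee_pos'],o['eef_rot'],o['ft_force'])
im=cv2.imread('pics/w3.png'); cv2.imwrite('pics/w3v.png',im[120:300])
```

```text
3.475 [0.55568318 0.10939215 0.08044224] [ 9.54357010e-04 -6.58207346e-02  9.97831006e-01  5.25433258e-05] [0.6839741  0.10758293 0.21299063]
```

View pics/w3v.png

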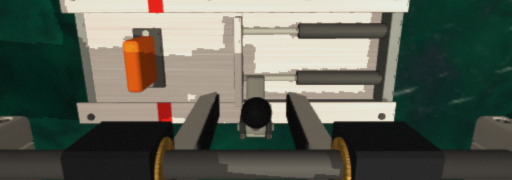

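The ball sits between the open fingers at (256,112), with the finger tips around columns 207 and 298. I'll close on it.

Call:
move_arm([
  {"dp": [0.1,0.15,0],"rotation": [0,0,0],"gripper": -0.3},
  {"dp": [0.1,0.15,0],"rotation": [0,0,0],"gripper": -0.6},
  {"dp": [0.1,0.15,0],"rotation": [0,0,0],"gripper": -0.8},
  {"dp": [0.1,0.15,0],"rotation": [0,0,0],"gripper": -0.8},
  {"dp": [0.1,0.15,0],"rotation": [0,0,0],"gripper": -0.8},
  {"dp": [0.1,0.15,0],"rotation": [0,0,0],"gripper": -0.8},
], squeeze=15)

```text
time_s: 4.22
ee_pos: [0.5537, 0.1113, 0.0797]
eef_rot: [0.0, -0.066, 0.998, 0.001]
ft_force: [-1.0, 3.9, 2.6]
grip_width: 0.019
gripper_force: 15.0
```

Call:
move_arm([
  {"dp": [-0.5,0.15,-0.3],"rotation": [0,0,0],"gripper": -0.8},
  {"dp": [-1.0,0.15,-0.55],"rotation": [0,0,0],"gripper": -0.8},
  {"dp": [-2.2,0.15,-0.9],"rotation": [0,0,0],"gripper": -0.8},
  {"dp": [-3.4,0.15,-1.05],"rotation": [0,0,0],"gripper": -0.8},
  {"dp": [-4.7,0.15,-0.95],"rotation": [0,0,0],"gripper": -0.8},
  {"dp": [-5.9,0.15,-0.55],"rotation": [0,0,0],"gripper": -0.8},
  {"dp": [-7.0,0.15,0.0],"rotation": [0,0,0],"gripper": -0.8},
  {"dp": [-7.9,0.15,0.8],"rotation": [0,0,0],"gripper": -0.8},
  {"dp": [-8.4,0.15,1.4],"rotation": [0,0,0],"gripper": -0.8},
  {"dp": [-8.4,0.15,1.4],"rotation": [0,0,0],"gripper": -0.8},
  {"dp": [-8.4,0.15,1.4],"rotation": [0,0,0],"gripper": -0.8},
])

```text
time_s: 5.6
ee_pos: [0.6398, 0.1233, 0.0657]
eef_rot: [0.003, -0.066, 0.998, -0.0]
ft_force: [3.9, -1.7, 3.0]
grip_width: 0.019
gripper_force: 15.0
```

Run:
```python
from h import *
shot('wrist','w4')
o=status.get_obs(); print(o['time_s'],o['ee_pos'],o['eef_rot'],o['ft_force'],o['grip_width'])
im=cv2.imread('pics/w4.png'); cv2.imwrite('pics/w4v.png',im[:300])
```

```text
5.65 [0.63973185 0.12326633 0.06575788] [ 2.90286487e-03 -6.58576738e-02  9.97824803e-01 -5.13014515e-05] [ 4.71829195 -2.6700129   1.84368527] 0.019104602588439143
```

View pics/w4v.png

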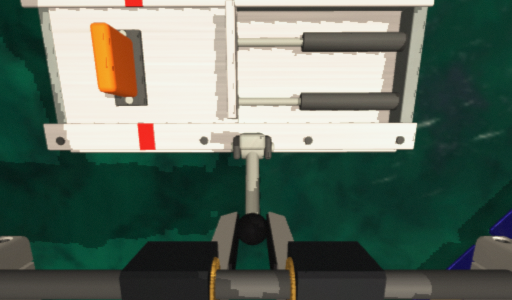

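The lever is over: the ball is still in the fingers at (253,230), outside the rail, at roughly 1.6 rad and against the stop. I'll release it and go over the tab.

Call:
move_arm([
  {"dp": [0,0,0],"rotation": [0,0,0],"gripper": 0},
  {"dp": [0,0,0],"rotation": [0,0,0],"gripper": 0},
  {"dp": [0,0,-2],"rotation": [0,0,0],"gripper": 0},
  {"dp": [0,0,-5],"rotation": [0,0,0],"gripper": 0},
  {"dp": [0,0,-8],"rotation": [0,0,0],"gripper": 0},
  {"dp": [3,-3,-8],"rotation": [0,0,0],"gripper": 0},
  {"dp": [7,-6,-8],"rotation": [0,0,0],"gripper": 0},
  {"dp": [10.8,-9.3,-8],"rotation": [0,0,0],"gripper": 0},
  {"dp": [10.8,-9.3,-6],"rotation": [0,0,0],"gripper": 0},
  {"dp": [10.8,-9.3,-4],"rotation": [0,0,0],"gripper": 0},
  {"dp": [10.8,-9.3,-4],"rotation": [0,0,0],"gripper": 0},
  {"dp": [10.8,-9.3,-4],"rotation": [0,0,0],"gripper": 0},
])

```text
time_s: 7.15
ee_pos: [0.542, 0.0172, 0.1057]
eef_rot: [-0.0, -0.066, 0.998, 0.0]
ft_force: [0.7, -0.5, -0.1]
grip_width: 0.0472
gripper_force: 0.0
```

Run:
```python
from h import *
shot('wrist','w5')
o=status.get_obs(); print(o['time_s'],o['ee_pos'],o['eef_rot'],o['ft_force'],o['grip_width'])
im=load('w5')['image'].astype(int);r,g,b=im[...,0],im[...,1],im[...,2]
n,l,s,c=cv2.connectedComponentsWithStats(((r>150)&(g>60)&(b<90)).astype(np.uint8)); print([(s[i].tolist(),c[i].round()) for i in range(1,n) if s[i,4]>60])
x,y=np.array([.9912,.1325,0]),np.array([-.1325,.9912,0]);t=np.array([.545,.017,.065])
for q in [(-20,-6),(20,-6),(20,6),(-20,6)]: print(proj('w5',t+q[0]/1e3*x+q[1]/1e3*y).round(1))
pv=np.array([.5889,.1154,.047])
for a in (1.35,1.6): print('ball',proj('w5',pv+.062*(np.sin(a-.7)*x+[0,0,np.cos(a-.7)])))
d=(im.max(2)<60).astype(np.uint8); n,l,s,c=cv2.connectedComponentsWithStats(d); print([(s[i].tolist(),c[i].round()) for i in range(1,n) if 60<s[i,4]<1500])
```

```text
7.2 [0.54236486 0.01713782 0.10601204] [ 4.27507899e-04 -6.60312319e-02  9.97817460e-01  1.00667221e-04] [ 0.05438355  0.67208914 -0.15308545] 0.0469048171167238
[([246, 180, 13, 51, 602], array([252., 207.])), ([155, 271, 6, 42, 122], array([157., 293.])), ([344, 270, 7, 43, 140], array([348., 293.]))]
[245.2 186.6]
[245.6 231.3]
[259.3 231.3]
[259.5 186.5]
ball [363.8967331  329.71589484]
ball [357.70215126 331.33611434]
[([291, 0, 14, 13, 90], array([298.,   6.])), ([287, 16, 12, 10, 65], array([293.,  20.])), ([195, 41, 43, 47, 494], array([219.,  67.])), ([247, 66, 18, 11, 103], array([255.,  71.])), ([481, 78, 31, 31, 391], array([495.,  93.])), ([453, 92, 20, 13, 74], array([463.,  99.])), ([174, 138, 5, 19, 70], array([176., 147.])), ([453, 162, 12, 9, 65], array([459., 165.])), ([446, 179, 14, 36, 196], array([453., 197.])), ([443, 219, 12, 14, 72], array([448., 226.])), ([291, 310, 24, 22, 261], array([305., 323.]))]
```

The tab's projection matches the image (column 252), so I go down, grip it, and check.

Call:
move_arm([
  {"dp": [-0.2,0,2],"rotation": [0,0,0],"gripper": 0},
  {"dp": [-0.2,0,4],"rotation": [0,0,0],"gripper": 0},
  {"dp": [-0.2,0,5.6],"rotation": [0,0,0],"gripper": 0},
  {"dp": [-0.2,0,6.7],"rotation": [0,0,0],"gripper": 0},
  {"dp": [-0.2,0,6.7],"rotation": [0,0,0],"gripper": 0},
  {"dp": [-0.2,0,6.7],"rotation": [0,0,0],"gripper": -0.4},
  {"dp": [-0.2,0,6.7],"rotation": [0,0,0],"gripper": -1},
  {"dp": [-0.2,0,6.7],"rotation": [0,0,0],"gripper": -1},
  {"dp": [-0.2,0,6.7],"rotation": [0,0,0],"gripper": -1},
  {"dp": [-0.2,0,6.7],"rotation": [0,0,0],"gripper": -1},
], squeeze=35)

```text
time_s: 8.45
ee_pos: [0.544, 0.0174, 0.0387]
eef_rot: [0.0, -0.066, 0.998, 0.0]
ft_force: [-0.5, 1.2, 2.4]
grip_width: 0.0115
gripper_force: 35.0
```

Call:
move_arm([
  {"dp": [0,0.7,0],"rotation": [0,0,0],"gripper": -1},
  {"dp": [0,1.4,0],"rotation": [0,0,0],"gripper": -1},
  {"dp": [0,2.1,0],"rotation": [0,0,0],"gripper": -1},
  {"dp": [0,2.8,0],"rotation": [0,0,0],"gripper": -1},
  {"dp": [0,3.5,0],"rotation": [0,0,0],"gripper": -1},
  {"dp": [0,4.2,0],"rotation": [0,0,0],"gripper": -1},
  {"dp": [0,4.9,0],"rotation": [0,0,0],"gripper": -1},
  {"dp": [0,5.5,0],"rotation": [0,0,0],"gripper": -1},
  {"dp": [0,6.0,0],"rotation": [0,0,0],"gripper": -1},
  {"dp": [0,6.4,0],"rotation": [0,0,0],"gripper": -1},
  {"dp": [0,6.4,0],"rotation": [0,0,0],"gripper": -1},
  {"dp": [0,6.4,0],"rotation": [0,0,0],"gripper": -1},
])

```text
time_s: 9.95
ee_pos: [0.5358, 0.0781, 0.0388]
eef_rot: [0.0, -0.067, 0.998, -0.002]
ft_force: [0.1, -9.3, 2.3]
grip_width: 0.0118
gripper_force: 35.0
```

Run:
```python
from h import *
shot('wrist','w6')
o=status.get_obs(); print(o['time_s'],o['ee_pos'],o['eef_rot'],o['ft_force'],o['grip_width'])
d=np.array(o['ee_pos'])-[.544,.0174,.0387]; print('travel',d@[-.1325,.9912,0])
im=cv2.imread('pics/w6.png'); cv2.imwrite('pics/w6v.png',cv2.resize(im,(800,600)))
x,y=np.array([.9912,.1325,0]),np.array([-.1325,.9912,0]);h=np.array([.5442,.0277,.028])
for s in (58,64,70): print(s,[(proj('w6',h+(s-64)/1e3*y+k*x)*800/512).round() for k in (-.03,0,.03)])
pv=np.array([.5889,.1154,.047])
for a in (1.35,1.6): print('ball',(proj('w6',pv+.062*(np.sin(a-.7)*x+[0,0,np.cos(a-.7)]))*800/512).round())
```

```text
10.0 [0.53583934 0.07806207 0.03874892] [ 2.02022276e-04 -6.67812710e-02  9.97764745e-01 -2.39475283e-03] [ 1.01359099 -8.90688447  1.74026902] 0.01190718177475105
travel 0.061209529501626114
58 [array([272., 282.]), array([276., 343.]), array([280., 401.])]
64 [array([285., 282.]), array([289., 343.]), array([293., 401.])]
70 [array([298., 282.]), array([302., 343.]), array([305., 401.])]
ball [476. 644.]
ball [470. 638.]
```

View pics/w6v.png

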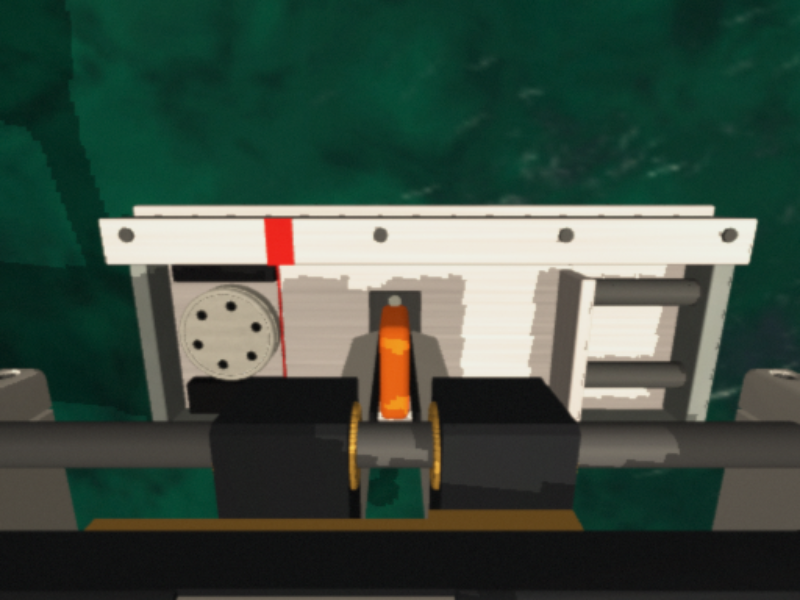

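The front edge lies at columns 281–286, over the red bar. That is about 61–62 mm of travel, against the predicted 285–293 for 64. The front cap is exposed at (230,333). I'll nudge 2.5 mm further, then hold.

Call:
move_arm([
  {"dp": [0,0.12,0],"rotation": [0,0,0],"gripper": -1},
  {"dp": [0,0.25,0],"rotation": [0,0,0],"gripper": -1},
  {"dp": [0,0.25,0],"rotation": [0,0,0],"gripper": -1},
  {"dp": [0,0.25,0],"rotation": [0,0,0],"gripper": -1},
  {"dp": [0,0.25,0],"rotation": [0,0,0],"gripper": -1},
  {"dp": [0,0.25,0],"rotation": [0,0,0],"gripper": -1},
  {"dp": [0,0.25,0],"rotation": [0,0,0],"gripper": -1},
  {"dp": [0,0.25,0],"rotation": [0,0,0],"gripper": -1},
  {"dp": [0,0.25,0],"rotation": [0,0,0],"gripper": -1},
  {"dp": [0,0.25,0],"rotation": [0,0,0],"gripper": -1},
  {"dp": [0,0.25,0],"rotation": [0,0,0],"gripper": -1},
  {"dp": [0,0.25,0],"rotation": [0,0,0],"gripper": -1},
])

```text
time_s: 11.5
ee_pos: [0.5355, 0.0803, 0.0388]
eef_rot: [0.0, -0.067, 0.998, -0.003]
ft_force: [-0.0, -9.2, 3.0]
grip_width: 0.0119
gripper_force: 35.0
```

Call:
move_arm([
  {"dp": [0,0,0],"rotation": [0,0,0],"gripper": -1},
  {"dp": [0,0,0],"rotation": [0,0,0],"gripper": -1},
  {"dp": [0,0,0],"rotation": [0,0,0],"gripper": -1},
  {"dp": [0,0,0],"rotation": [0,0,0],"gripper": -1},
  {"dp": [0,0,0],"rotation": [0,0,0],"gripper": -1},
  {"dp": [0,0,0],"rotation": [0,0,0],"gripper": -1},
  {"dp": [0,0,0],"rotation": [0,0,0],"gripper": -1},
  {"dp": [0,0,0],"rotation": [0,0,0],"gripper": -1},
  {"dp": [0,0,0],"rotation": [0,0,0],"gripper": -1},
  {"dp": [0,0,0],"rotation": [0,0,0],"gripper": -1},
  {"dp": [0,0,0],"rotation": [0,0,0],"gripper": -1},
  {"dp": [0,0,0],"rotation": [0,0,0],"gripper": -1},
])

```text
time_s: 13.0
ee_pos: [0.5355, 0.0803, 0.0388]
eef_rot: [0.0, -0.067, 0.998, -0.003]
ft_force: [0.1, -9.9, 2.6]
grip_width: 0.0116
gripper_force: 35.0
```

Call:
move_arm([
  {"dp": [0,0,0],"rotation": [0,0,0],"gripper": -1},
  {"dp": [0,0,0],"rotation": [0,0,0],"gripper": -1},
  {"dp": [0,0,0],"rotation": [0,0,0],"gripper": -1},
  {"dp": [0,0,0],"rotation": [0,0,0],"gripper": -1},
  {"dp": [0,0,0],"rotation": [0,0,0],"gripper": -1},
  {"dp": [0,0,0],"rotation": [0,0,0],"gripper": -1},
  {"dp": [0,0,0],"rotation": [0,0,0],"gripper": -1},
  {"dp": [0,0,0],"rotation": [0,0,0],"gripper": -1},
])

```text
time_s: 14.0
ee_pos: [0.5355, 0.0803, 0.0388]
eef_rot: [0.0, -0.067, 0.998, -0.003]
ft_force: [0.2, -9.7, 2.5]
grip_width: 0.0121
gripper_force: 35.0
```

Run:
```python
from h import *
o=status.get_obs(); print(o['time_s'],o['ee_pos'],o['ft_force'],o['grip_width'])
print('travel',(np.array(o['ee_pos'])-[.544,.0174,.0387])@[-.1325,.9912,0])
d=shot('wrist','w7'); h=np.array([.5442,.0277,.028]);x,y=np.array([.9912,.1325,0]),np.array([-.1325,.9912,0])
v=int(proj('w7',h-.03*x)[1]); print(v,[proj('w7',h-.03*x+k*y).round(1) for k in (-.006,0,.006)])
print(d['image'][v,165:205].tolist())
# lever ball from top & scene cameras
pv=np.array([.5889,.1154,.047])
for n in('top','scene'):
    e=shot(n,n+'7'); im=e['image'].astype(int)
    for a in (1.35,1.6):
        u=proj(n+'7',pv+.062*(np.sin(a-.7)*x+[0,0,np.cos(a-.7)])).round(1); j=u.round().astype(int); print(n,a,u, im[j[1]-3:j[1]+4,j[0]-4:j[0]+5].max(2).tolist())
```

```text
14.0 [0.53553253 0.08032602 0.03879236] [ 0.16513006 -9.67093606  2.50664864] 0.012110278510309805
travel 0.0634942135163114
180 [array([171. , 180.3]), array([179.3, 180.3]), array([187.7, 180.3])]
[[98, 90, 80], [97, 88, 79], [98, 90, 79], [100, 92, 81], [100, 91, 83], [97, 88, 81], [101, 94, 83], [127, 115, 103], [172, 146, 130], [199, 110, 98], [234, 50, 41], [236, 37, 29], [237, 38, 30], [233, 57, 47], [227, 136, 121], [228, 209, 191], [191, 176, 161], [185, 168, 153], [184, 168, 153], [186, 170, 155], [185, 169, 153], [185, 170, 155], [187, 172, 155], [186, 172, 154], [186, 172, 155], [186, 170, 155], [186, 172, 156], [184, 170, 154], [185, 170, 154], [184, 170, 154], [184, 170, 153], [186, 172, 156], [186, 170, 155], [185, 171, 154], [185, 169, 154], [186, 170, 154], [185, 170, 154], [185, 171, 155], [185, 171, 154], [185, 170, 154]]
top 1.35 [222.  151.5] [[241, 241, 241, 242, 242, 241, 242, 242, 242], [244, 244, 244, 244, 244, 244, 244, 244, 244], [246, 246, 246, 246, 246, 246, 246, 246, 246], [247, 248, 248, 248, 248, 248, 248, 248, 248], [249, 249, 249, 249, 249, 249, 249,
[... 342 characters left out ...]
 244, 244, 244, 244], [246, 246, 246, 246, 246, 246, 246, 246, 246], [247, 248, 248, 248, 248, 248, 248, 248, 248]]
scene 1.35 [225.6 179.5] [[84, 79, 82, 81, 83, 90, 96, 100, 100], [80, 70, 71, 72, 78, 86, 94, 94, 91], [75, 69, 71, 73, 74, 82, 85, 84, 77], [75, 74, 79, 75, 78, 74, 78, 76, 65], [76, 86, 93, 79, 76, 78, 75, 74, 71], [74, 80, 87, 77, 79, 77, 78, 77, 77], [68, 78, 89, 81, 75, 75, 78, 76, 77]]
scene 1.6 [224.1 179.8] [[90, 88, 84, 79, 82, 81, 83, 90, 96], [88, 86, 80, 70, 71, 72, 78, 86, 94], [88, 79, 75, 69, 71, 73, 74, 82, 85], [86, 78, 75, 74, 79, 75, 78, 74, 78], [81, 76, 76, 86, 93, 79, 76, 78, 75], [78, 71, 74, 80, 87, 77, 79, 77, 78], [78, 71, 68, 78, 89, 81, 75, 75, 78]]
```

```bash
python3 -c "
from h import *
print(job_done())"
```

```text
the job is handed in; nothing more can be done
None
```

I flipped the lever fully over and handed the job in with the gripper still holding the shutter half open: about 64 mm of travel, front edge over the red bar, held steady for over 3 s. I read the lever as about 1.6 rad from the arm pose while gripping its ball but couldn't see it afterwards, and I never went near the jar or bottle.

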